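# Index the vial carousel to the reader

### The job

The yellow-capped vial has to be read next: push gently with one finger on a blue paddle of the carousel wheel and turn the wheel, whichever way round, until the yellow-capped vial stands squarely in front of the reader's window, in line with the green stripe. Do not grip anything, do not touch or lift the vials, and leave the beakers and the brown jar where they stand; finish with the finger clear and the wheel at rest.

Things in the scene. Friction and masses are not known exactly. Their poses are not given: they have to be found in the camera images.
- wheel: Flat grey wheel, disc 170 mm across, turning either way about its vertical axis. Light friction: about 1.5 N on a paddle turns it; it stays where left, no spring, at least a full turn of room. Origin on the axis, at its underside, 37 mm above the table; z up. Four white cups 65 mm from the axis along its +x, +y, -x, -y axes, a loose vial in each; four blue spokes midway between them (45, 135, ... degrees).
- paddle (a point): Middle of one of the four alike blue paddles that end the spokes (this one 45 degrees from the wheel's x axis), 117 mm from the axis, 50 mm above the table. A paddle is an upright blade, 94 to 140 mm from the axis, 10 mm thick, 37 to 63 mm above the table, overhanging the disc: free air below it down to the table or the reader's bed strip.
- vial_yellow: Clear glass vial with a YELLOW cap, 25 mm diameter, 38 mm tall, in one of the four cups. Origin at the centre of its underside, 46 mm above the table (its top is 84 mm above the table); z up. It rides round with the wheel and must not be touched or lifted.
- vial_a: Same vial with a black cap, in another cup. Origin at the centre of its underside.
- vial_b: Same vial with a black cap, in another cup. Origin at the centre of its underside.
- vial_c: Same vial with a black cap, in another cup. Origin at the centre of its underside.
- reader: Fixed white box beside the wheel. Frame origin on the wheel's axis at table height; +x points from the axis to the box. Box 160 to 225 mm from the axis, 80 mm wide, 64 mm tall, black window facing the wheel, green stripe on top pointing at the axis. A metal bed strip 6 mm high, 50 mm wide, joins box and wheel on the table. Paddles pass 20 mm in front of the box.
- read_spot (a point): The reading position: on the reader's +x axis, 65 mm from the wheel's axis, in front of the window; the yellow-capped vial's origin belongs here (horizontally).
- beaker_big: Empty glass beaker, 72 mm across, 85 mm tall, standing on the table some 25 cm from the wheel's axis; leave alone. Origin at the centre of its underside.
- beaker_small: Empty glass beaker, 54 mm across, 60 mm tall, standing on the table some 24 cm from the wheel's axis; leave alone. Origin at the centre of its underside.
- reagent: Brown glass jar with white cap, 52 mm across, 90 mm tall, standing on the table beside the reader, some 23 cm from the wheel's axis; leave alone. Origin at the centre of its underside.

How it is judged:
By the outcome, as a careful person would: the job done as asked, in the order asked, and still so for the second after the job is handed in, with the robot touching nothing.
It also fails if it takes over 54 s, if anything falls off the work surface, if the arm or the gripper's body presses on something with over 40 N, if the wrist force passes 120 N, or if a joint passes its speed limit or range.

### The arm

A 6-joint arm with a two-finger parallel gripper is mounted at the origin on the work surface. World frame = base frame: x ahead of the robot, y to its left, z up, the work surface at z = 0. Lengths are in m, angles in degrees, forces in N, time in s.
With the tool pointing down it reaches from about 0.425 to 0.95 m from the base axis. Payload 14.7 kg.
Tool frame: the origin (TCP) lies on the centre line of the jaws, within the pads' length; the fingertips stand 19 mm ahead of it and the grasp point (between the pads) is the TCP; z points along the fingers, y is the line along which they close (so a half turn about z gives the same grasp; the last joint's range is limited). The gripper opens to 85 mm and grips with 20 to 120 N. Pads are 22 mm wide; open, the fingers measure 114 mm over their backs; the gripper's body (76 mm by 85 mm) begins 54 mm behind the grasp point. The pads swing forward as they close: fully open they stand 13 mm farther back than shut.
Start: joints at [73.705, 27.513, 91.461, -0, 61.026, -2.67], TCP at [0.153, 0.632, 0.25] pointing down, gripper open.
Joint ranges: [-157.49, 157.49], [-46.99, 117.5], [13.45, 153.17], [-89.5, 269.5], [5.16, 153.95], [-167.48, 167.48]. Speed limits (degrees/s): [108.29, 108.29, 136.94, 172.46, 172.46, 172.46].

### API

Orientations are given as [roll, pitch, yaw] about the fixed x, y, z axes, in that order (R = Rz(yaw) Ry(pitch) Rx(roll)).
In Python, from workcell import env, vision gives the robot as it stands.
- The arm moves only by the tool move_arm, never from a script. Its argument "plan" is a list of rows, each a list of 4 numbers: the shift along the tool's x, y, z in mm, then the turn about the tool's z in rad. A call has 1 to 20 rows; each row is the pose to reach, as a shift and turn from the pose commanded when the call began, along the tool's axes at that moment; what a row does not reach only later rows make up. A row lasts 1/12 s, in which the tool goes at most 41.7 mm and 7.16 degrees, less where a joint would pass 70% of its speed; a pose out of reach is approached as far as the arm can. A call with a gripper value outside its range is refused whole. "gripper" is the opening in per cent of the stroke, from 0 (shut) to 100 (fully open), set as the call begins (left out, the last holds). The fingers move at their own pace and stop on an object; the grip force is fixed at half the most. Time passes only in rows, so rows that repeat a pose let the fingers close. It gives the time, the measured TCP pose, the force, the opening and the grip force at its end, in the units of the state.
- env.observe(): the state, without advancing time (a new reading comes with each control period).
- vision.camera(name): name is "side" or "top" or "wrist"; returns a dict with "color" (480x640x3 uint8, red, green, blue), "depth" (480x640 float32, m along the optical axis (not along the pixel's ray), 0 where there is no reading), "intrinsics" (3x3 intrinsics, pixels), "pose" (4x4, takes a point from camera to world coordinates). Camera axes: x right, y down, z forward; pixel columns grow to the right and rows downward; lengths in m; the calibration is good to about 2 mm. The wrist camera is an equidistant fisheye: a pixel r from the principal point sees the ray r / f radians off the axis. A picture is of the moment at which its call begins.
- env.hand_in(): hands the job in; it is judged then, once.
The state is a dict: "time_s": time; "joints": joint angles; "joint_velocities": joint speeds; "joint_torque": joint torques, N m; "tool_pos": TCP position; "tcp_rot": TCP orientation; "contact_force": force on the tool from outside, world axes, zero at the start; "torque": the same for the moment, N m; "grip_width": finger opening in m; "finger_force": force on a finger pad.
Only numpy, scipy, OpenCV 4.12 (cv2) and the standard library are available. Lean on these libraries where they do the work, as an engineer would, in place of code of your own. Each camera call takes 0.05 s, during which the arm holds its last target. There are 200 camera calls.

## Working session

There is one attempt and no reset: what is moved stays moved. The work goes in short steps, Python scripts to look and compute and a tool call to move; the robot and the scene stay as the last step left them, time stands still between calls to the robot, and variables do not carry over. Pictures are saved under pics/ and viewed, at most 10 in all, crops included, and the job is handed in when it is done.

Besides the shell and the picture viewer there is one more tool, called after ">>>" by a JSON object that holds its "name" and its "arguments", one argument or row to a line. move_arm: Moves the arm, as the interface text tells. Its arguments: {"type":"object","properties":{"plan":{"type":"array"},"gripper":{"type":"number"}},"required":["plan"]}

```bash
mkdir -p pics; python3 - <<'E'
from workcell import env, vision
import cv2,numpy as np
for n in("top","side"):
    c=vision.camera(n); cv2.imwrite(f"pics/{n}1.png",c["color"][...,::-1]); np.savez(f"{n}1.npz",**c); print(n,c["pose"].round(3).tolist(),c["intrinsics"].tolist())
s=env.observe();print(s["tool_pos"],s["tcp_rot"],s["time_s"],s["grip_width"])
E
```

```text
top [[0.0, -0.983, 0.182, 0.413], [-1.0, -0.005, -0.024, 0.047], [0.024, -0.182, -0.983, 1.016], [0.0, 0.0, 0.0, 1.0]] [[508.3651019318096, 0.0, 315.2833145284611], [0.0, 508.3651019318096, 233.45613660909865], [0.0, 0.0, 1.0]]
side [[0.96, -0.157, 0.232, 0.438], [-0.28, -0.517, 0.809, -0.597], [-0.007, -0.841, -0.541, 0.487], [0.0, 0.0, 0.0, 1.0]] [[474.2643835341207, 0.0, 320.28304224231806], [0.0, 474.2643835341207, 237.4067315900217], [0.0, 0.0, 1.0]]
[0.15299963 0.63139665 0.24974739] [-1.79939251e+02 -2.00665783e-03  1.66375362e+02] 0.1 0.08557663241749283
```

View pics/top1.png

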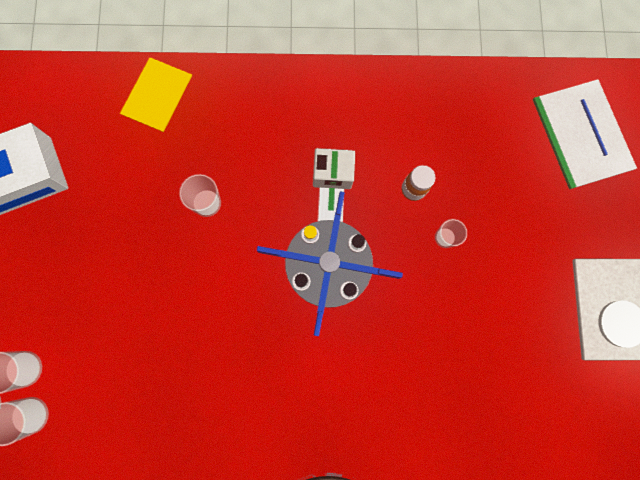

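View pics/side1.png

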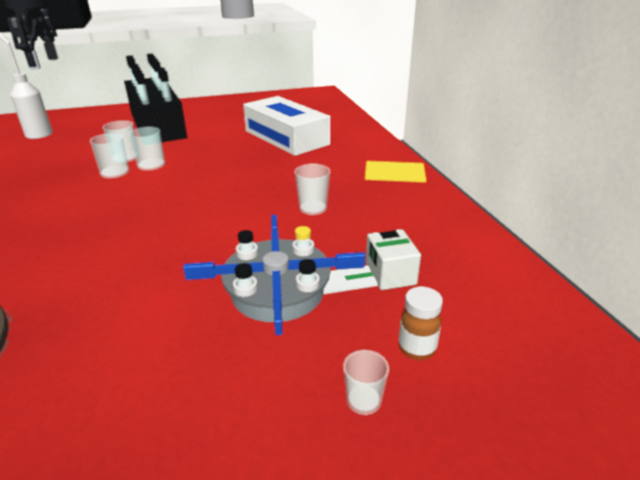

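The top view shows the wheel hub at (330,262), the yellow cap at (310,233) and the reader at (335,165), with +x up and +y left. The yellow vial needs roughly 40° clockwise in the image. The side view confirms this layout.

```bash
cat > h.py <<'E'
import numpy as np,cv2
from workcell import env,vision
def ray(c,uv,z):
    uv=np.atleast_2d(uv).astype(float);K=c["intrinsics"];P=c["pose"]
    d=np.c_[(uv[:,0]-K[0,2])/K[0,0],(uv[:,1]-K[1,2])/K[1,1],np.ones(len(uv))]@P[:3,:3].T
    o=P[:3,3];return (o+d*((z-o[2])/d[:,2])[:,None])[:,:2]
def blobs(m,a):
    n,l,s,ce=cv2.connectedComponentsWithStats(m.astype(np.uint8));return [(np.argwhere(l==i)[:,::-1],ce[i],s[i,4]) for i in range(1,n) if s[i,4]>=a]
def ang(v):return np.degrees(np.arctan2(v[...,1],v[...,0]))
def measure(c,verb=True):
    hsv=cv2.cvtColor(c["color"],cv2.COLOR_RGB2HSV);H,S,V=[hsv[...,i].astype(int) for i in range(3)]
    roi=np.zeros(H.shape,bool);roi[140:345,250:410]=1
    y=max(blobs(roi&(H>20)&(H<35)&(S>150)&(V>120),15),key=lambda b:b[2])
    g=blobs(roi&(H>45)&(H<80)&(S>100),15)
    bl=np.argwhere(roi&(H>105)&(H<130)&(S>130))[:,::-1]
    Y=ray(c,y[1],.083)[0];B=ray(c,bl,.063)
    return Y,[(b[1],b[2],ray(c,b[1],.064)[0],ray(c,b[1],.006)[0]) for b in g],B
E
python3 - <<'E'
from h import *
from scipy.optimize import least_squares
c=dict(np.load("top1.npz"));Y,G,B=measure(c)
# wheel: cross fit to blue pixels
f=lambda p:np.min(np.abs(np.stack([(B-p[:2])@[np.cos(p[2]),np.sin(p[2])],(B-p[:2])@[-np.sin(p[2]),np.cos(p[2])]])),0)
c0=ray(c,[330,262],.06)[0]
r=least_squares(f,[*c0,np.radians(-10)],loss="soft_l1",f_scale=.003).x
print("hub",c0,"fit",r[:2],np.degrees(r[2]),"yellow",Y,"rad",np.linalg.norm(Y-r[:2]),"ang",ang(Y-r[:2]))
for g in G:print(g[0],g[1],"top",g[2],ang(g[2]-r[:2]),"bed",g[3],ang(g[3]-r[:2]),np.linalg.norm(g[2]-r[:2]),np.linalg.norm(g[3]-r[:2]))
rr=np.linalg.norm(B-r[:2],axis=1);a=ang(B-r[:2])
for k in range(4):
    t=np.degrees(r[2])+90*k;d=(a-t+180)%360-180;m=abs(d)<20;print(t,"max r",rr[m].max(),np.median(d[m&(rr>.09)]))
E
```

```text
hub [ 0.53499    -0.00387675] fit [ 0.53499786 -0.00180542] -10.37202152960625 yellow [0.58936987 0.03470915] rad 0.06549525864093804 ang 33.884098305857
[333.80740741 164.15555556] 135 top [ 0.72704148 -0.01208203] -3.0630830854714723 bed [ 0.74616546 -0.01568886] -3.761560555208993 0.19231838417156105 0.21162349471714262
[330.86538462 198.36538462] 104 top [ 0.65810921 -0.00595655] -1.931196908023021 bed [ 0.67303178 -0.00919003] -3.0623229033635218 0.12318131055882242 0.138231304321671
-10.37202152960625 max r 0.1390377854306502 -0.09210515203341174
79.62797847039374 max r 0.1381593468828804 -0.08054432376064824
169.62797847039374 max r 0.13774803023425747 0.04370839677126526
259.62797847039377 max r 0.13829521522566676 0.09701998191934535
```

>>> {"name": "move_arm", "arguments": {
  "plan": [
    [-20,-17,0,0],
    [-50,-43,0,-0.02],
    [-80,-70,0,-0.04],
    [-110,-96,0,-0.056],
    [-140,-122,0,-0.056],
    [-170,-148,0,-0.056],
    [-200,-174,0,-0.056],
    [-230,-200,0,-0.056],
    [-260,-227,0,-0.056],
    [-290,-253,0,-0.056],
    [-320,-279,0,-0.056],
    [-350,-305,0,-0.056],
    [-380,-331,0,-0.056],
    [-410,-357,0,-0.056],
    [-440,-384,0,-0.056],
    [-460,-401,0,-0.056],
    [-468,-408,0,-0.056],
    [-468,-408,0,-0.056],
    [-468,-408,0,-0.056]
  ],
  "gripper": 0
}}

```text
time_s: 1.68
tool_pos: [0.5115, 0.1249, 0.25]
tcp_rot: [-180.0, -0.0, 169.5]
contact_force: [-0.6, 1.1, 0.5]
grip_width: -0.0004
finger_force: 0.0
```

>>> {"name": "move_arm", "arguments": {
  "plan": [
    [0,0,12,0],
    [0,0,30,0],
    [0,0,50,0],
    [0,0,70,0],
    [0,0,90,0],
    [0,0,110,0],
    [0,0,130,0],
    [0,0,150,0],
    [0,0,165,0],
    [0,0,178,0],
    [0,0,186,0],
    [0,0,190,0],
    [0,0,190,0],
    [0,0,190,0]
  ]
}}

```text
time_s: 2.85
tool_pos: [0.5118, 0.1254, 0.0607]
tcp_rot: [180.0, 0.0, 169.6]
contact_force: [0.4, -0.3, 0.5]
grip_width: -0.0002
finger_force: 0.0
```

```bash
python3 - <<'E'
from h import *
c=vision.camera("side"); cv2.imwrite("pics/side2.png",cv2.resize(c["color"][180:360,160:400,::-1],None,fx=3,fy=3))
# finger positions along the arc: rel. to tool frame at start (yaw 169.5)
C=np.array([.535,-.002]);s=env.observe();p=s["tool_pos"][:2];y=np.radians(s["tcp_rot"][2]);print(s["tool_pos"],s["contact_force"])
ex=np.array([np.cos(y),np.sin(y)]);ey=np.array([np.sin(y),-np.cos(y)])
for off in(.022,.016):
  for th in np.arange(79.6,41,-4).tolist()+[41.9]:
    t=np.radians(th);q=C+.12*np.array([np.cos(t),np.sin(t)])+off*np.array([-np.sin(t),np.cos(t)]);d=q-p
    print(off,round(th,1),(1000*d@ex).round(1),(1000*d@ey).round(1),np.radians(79.6-th).round(3))
E
```

```text
[0.51208037 0.12535652 0.06097136] [-0.07389762  0.34349941  0.3387037 ]
0.022 79.6 -23.5 -1.1 0.0
0.022 75.6 -32.0 0.1 0.07
0.022 71.6 -40.4 0.8 0.14
0.022 67.6 -49.0 0.8 0.209
0.022 63.6 -57.5 0.3 0.279
0.022 59.6 -65.9 -0.8 0.349
0.022 55.6 -74.2 -2.6 0.419
0.022 51.6 -82.4 -4.9 0.489
0.022 47.6 -90.5 -7.7 0.559
0.022 43.6 -98.3 -11.1 0.628
0.022 41.9 -101.5 -12.7 0.658
0.016 79.6 -29.5 -1.1 0.0
0.016 75.6 -37.9 -0.3 0.07
0.016 71.6 -46.4 -0.1 0.14
0.016 67.6 -54.8 -0.4 0.209
0.016 63.6 -63.2 -1.4 0.279
0.016 59.6 -71.5 -2.9 0.349
0.016 55.6 -79.7 -5.0 0.419
0.016 51.6 -87.7 -7.7 0.489
0.016 47.6 -95.6 -10.9 0.559
0.016 43.6 -103.1 -14.7 0.628
0.016 41.9 -106.3 -16.4 0.658
```

View pics/side2.png

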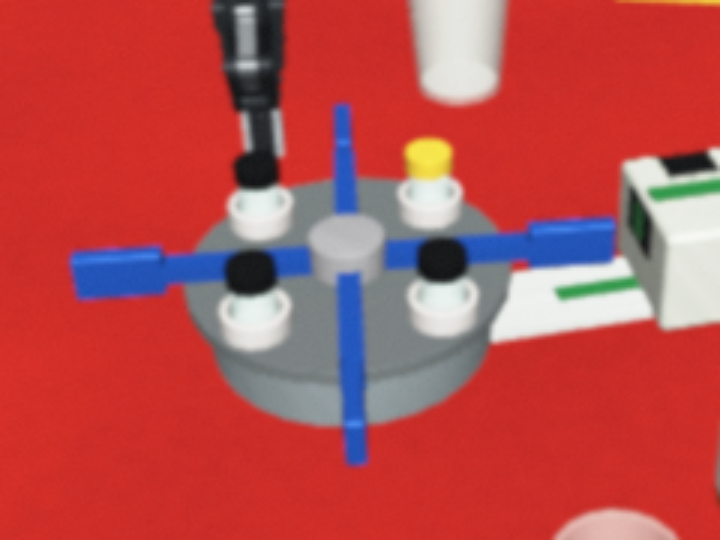

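The closed fingertip at (262,130) stands left of the far paddle (342,120) and clear of the vials. I'll push slowly and stop short of the target.

>>> {"name": "move_arm", "arguments": {
  "plan": [
    [-7,0,0,0],
    [-14,0,0,0],
    [-20,-1,0,0],
    [-24,-1,0,0],
    [-27,-1,0,0],
    [-29.5,-1,0,0],
    [-32,-1,0,0.02],
    [-35,-0.5,0,0.045],
    [-38,-0.3,0,0.07],
    [-41,-0.2,0,0.095],
    [-44,-0.1,0,0.12],
    [-46.5,-0.1,0,0.14],
    [-49,-0.2,0,0.161],
    [-52,-0.3,0,0.186],
    [-54.8,-0.4,0,0.209],
    [-57.5,-0.7,0,0.232],
    [-60,-1,0,0.253],
    [-62,-1.2,0,0.269],
    [-63.2,-1.4,0,0.279],
    [-63.2,-1.4,0,0.279]
  ]
}}

```text
time_s: 4.57
tool_pos: [0.5741, 0.1121, 0.0604]
tcp_rot: [180.0, 0.0, 153.5]
contact_force: [-0.7, -0.3, 0.9]
grip_width: 0.0001
finger_force: 0.0
```

```bash
cat >> h.py <<'E'
def spokes(c,name=None):
    from scipy.optimize import least_squares
    Y,G,B=measure(c);C=np.array([.535,-.0018])
    # spoke angle modulo 90 with the hub fixed
    th=ang(B-C);w=np.linalg.norm(B-C,axis=1);k=(w>.03)&(w<.142)
    m=np.angle(np.sum(w[k]*np.exp(4j*np.radians(th[k]))));sp=np.degrees(m)/4
    return sp,ang(Y-C),np.linalg.norm(Y-C),Y,[ang(g[2]-C) for g in G]
def status():
    c=vision.camera("top");s=env.observe();print("spoke mod 90, yellow ang, r, xy, stripe:",spokes(c));print(s["time_s"],s["tool_pos"],s["tcp_rot"],s["contact_force"]);return c
E
python3 - <<'E'
from h import *
print(spokes(dict(np.load("top1.npz"))))
c=status();cv2.imwrite("pics/top3.png",cv2.resize(c["color"][130:350,220:440,::-1],None,fx=2.5,fy=2.5))
E
```

```text
(np.float64(-10.362054981590427), np.float64(33.88120581631611), np.float64(0.06549046452253768), array([0.58936987, 0.03470915]), [np.float64(-3.064728808303593), np.float64(-1.9337488832874108)])Traceback (most recent call last):
  File "<stdin>", line 3, in <module>
  File "h.py", line 26, in status
    c=vision.camera("top");s=env.observe();print("spoke mod 90, yellow ang, r, xy, stripe:",spokes(c));print(s["time_s"],s["tool_pos"],s["tcp_rot"],s["contact_force"]);return c
                                                                                            ~~~~~~^^^
  File "h.py", line 20, in spokes
    Y,G,B=measure(c);C=np.array([.535,-.0018])
          ~~~~~~~^^^
  File "h.py", line 13, in measure
    y=max(blobs(roi&(H>20)&(H<35)&(S>150)&(V>120),15),key=lambda b:b[2])
ValueError: max() iterable argument is empty
```

The arm hides the wheel from the top camera, so I'll use the side camera while the arm is there.

```bash
cat >> h.py <<'E'
def side(c):
    hsv=cv2.cvtColor(c["color"],cv2.COLOR_RGB2HSV);H,S,V=[hsv[...,i].astype(int) for i in range(3)]
    roi=np.zeros(H.shape,bool);roi[200:320,200:360]=1
    y=max(blobs(roi&(H>20)&(H<35)&(S>130)&(V>120),15),key=lambda b:b[2])
    Y=ray(c,y[1],.079)[0];return y[1],y[2],Y,ang(Y-[.535,-.0018]),np.linalg.norm(Y-[.535,-.0018])
E
python3 - <<'E'
from h import *
print(side(dict(np.load("side1.npz"))))
c=vision.camera("side");print(side(c));cv2.imwrite("pics/side3.png",cv2.resize(c["color"][180:360,160:400,::-1],None,fx=3,fy=3))
E
```

```text
(array([302.43870968, 232.61290323]), np.int32(155), array([0.58909881, 0.03547305]), np.float64(34.56610300994508), np.float64(0.06569597735026227))
(array([309.83233533, 236.95209581]), np.int32(167), array([0.59713769, 0.01944157]), np.float64(18.872824047214607), np.float64(0.06566808254933669))
```

View pics/side3.png

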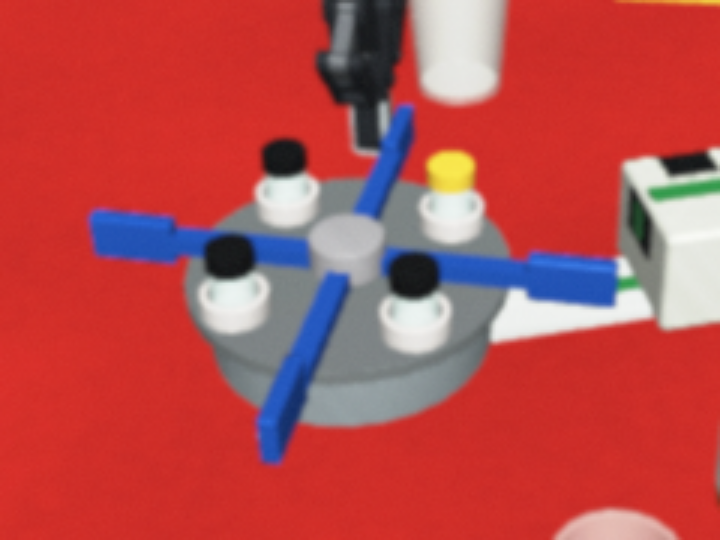

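The side view agrees with the top estimate. The cap is now at 18.9° and the target is about −3.1°, so I'll push another 20°.

>>> {"name": "move_arm", "arguments": {
  "plan": [
    [-2.1,0.3,0,0.017],
    [-4.2,0.5,0,0.035],
    [-6.3,0.7,0,0.052],
    [-8.4,0.8,0,0.07],
    [-10.5,0.9,0,0.087],
    [-12.6,1,0,0.105],
    [-14.8,1,0,0.122],
    [-16.9,1.1,0,0.14],
    [-19,1,0,0.157],
    [-21.1,1,0,0.175],
    [-23.2,0.8,0,0.192],
    [-25.3,0.7,0,0.209],
    [-27.4,0.5,0,0.227],
    [-29.5,0.3,0,0.244],
    [-31.6,0,0,0.262],
    [-33.7,-0.2,0,0.279],
    [-36.5,-0.7,0,0.303],
    [-39,-1.1,0,0.324],
    [-41,-1.6,0,0.34],
    [-42,-1.8,0,0.349]
  ]
}}

```text
time_s: 6.33
tool_pos: [0.6108, 0.0916, 0.0603]
tcp_rot: [180.0, 0.0, 133.5]
contact_force: [-0.7, 2.1, -0.2]
grip_width: -0.0001
finger_force: 0.6
```

```bash
python3 - <<'E'
from h import *
c=vision.camera("side");print(side(c))
E
```

```text
(array([315.60693642, 243.94219653]), np.int32(173), array([ 0.60046112, -0.00265066]), np.float64(-0.7445134669930862), np.float64(0.06546664962525453))
```

>>> {"name": "move_arm", "arguments": {
  "plan": [
    [-1,0.1,0,0.008],
    [-2,0.2,0,0.016],
    [-3,0.3,0,0.024],
    [-4,0.4,0,0.032],
    [-4.6,0.5,0,0.038],
    [-4.9,0.5,0,0.04],
    [-4.9,0.5,0,0.04],
    [-4.9,0.5,0,0.04]
  ]
}}

```text
time_s: 7.05
tool_pos: [0.6143, 0.0886, 0.0603]
tcp_rot: [180.0, 0.0, 131.3]
contact_force: [0.1, 0.1, -0.6]
grip_width: -0.0
finger_force: 0.0
```

```bash
python3 - <<'E'
from h import *
c=vision.camera("side");print(side(c))
E
```

```text
(array([316.02808989, 244.92134831]), np.int32(178), array([ 0.60033832, -0.00549066]), np.float64(-3.232938787604024), np.float64(0.06544247413338462))
```

Now I'll back off, lift and move clear of the top view to check.

>>> {"name": "move_arm", "arguments": {
  "plan": [
    [3,0,0,0],
    [8,0,0,0],
    [14,0,0,0],
    [20,0,0,0],
    [24,0,0,0],
    [25,0,-10,0],
    [25,0,-30,0],
    [25,0,-55,0],
    [25,0,-80,0],
    [25,0,-110,0],
    [25,0,-140,0],
    [25,0,-165,0],
    [25,0,-180,0],
    [25,0,-185,0]
  ]
}}

```text
time_s: 8.27
tool_pos: [0.5989, 0.1077, 0.249]
tcp_rot: [179.8, 0.2, 131.3]
contact_force: [0.7, -0.5, -0.1]
grip_width: 0.0001
finger_force: 0.0
```

>>> {"name": "move_arm", "arguments": {
  "plan": [
    [0,15,0,0],
    [0,40,0,0],
    [0,70,0,0],
    [0,100,0,0],
    [0,130,0,0],
    [0,160,0,0],
    [0,190,0,0],
    [0,220,0,0],
    [0,245,0,0],
    [0,260,0,0],
    [0,265,0,0],
    [0,265,0,0]
  ]
}}

```text
time_s: 9.27
tool_pos: [0.7967, 0.283, 0.2438]
tcp_rot: [-179.9, -0.0, 131.4]
contact_force: [0.1, -0.3, 0.1]
grip_width: -0.0
finger_force: 0.0
```

```bash
python3 - <<'E'
from h import *
print(side(vision.camera("side")))
c=vision.camera("top");cv2.imwrite("pics/top4.png",c["color"][...,::-1]);status()
E
```

```text
(array([315.96089385, 244.93854749]), np.int32(179), array([ 0.60022529, -0.0055067 ]), np.float64(-3.2525756322783366), np.float64(0.06533053243496223))
spoke mod 90, yellow ang, r, xy, stripe: (np.float64(41.52854529476379), np.float64(-3.632547059619808), np.float64(0.0655942158117753), array([ 0.60046243, -0.00595588]), [np.float64(-3.0635399872502656), np.float64(-1.999420296602769)])
9.4167 [0.79608509 0.28157395 0.24506959] [-1.79942373e+02 -1.51180736e-02  1.31292102e+02] [ 0.34918929 -0.37616765  0.40998761]
```

View pics/top4.png

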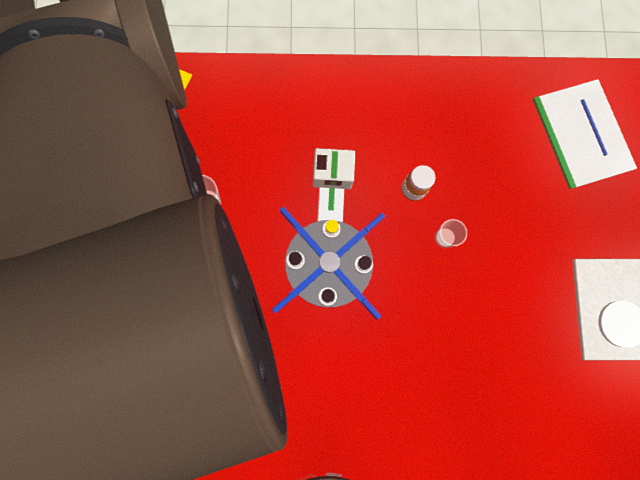

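The top view shows the yellow cap at (332,227), in line with the stripe at (331,198)–(334,164). The error is within about 0.5° and the arm is clear.

```bash
python3 -c "
from workcell import env
print(env.hand_in())"
```

```text
the job is handed in; nothing more can be done
None
```

I turned the wheel about 38° clockwise with the closed fingertip on one paddle. The yellow-capped vial now stands in line with the reader's green stripe to within about 0.5°, the finger is clear, and the job was handed in at about 9.4 s; no verdict came back.

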